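# Lock the oblong counter stamp down for the night

### The job

The counter is closing. Press the oblong counter stamp (the one with the rectangular housing) fully down into its housing and, while it is down, slide its knobbed keeper all the way under the catch, so that the stamp stays down when you let go. Do not press the round stamp.

Things in the scene. Friction and masses are not known exactly. Their poses are not given: they have to be found in the camera images.
- date_knob (a point): Centre of the top of the black round keeper knob (22 mm diameter, 28 mm tall, top 128 mm above the counter at the start) on the oblong stamp. z up; y = the way the keeper slides to lock. The knob stands on the keeper, a steel bar 16 mm wide, 8 mm thick, lying on the head plate (50 x 62 mm). Catch: a dark steel gate towards +y, 68 mm from the knob's axis (keeper back), top 112 mm up.
- date_plunger (a joint): Oblong stamp (grey housing 70 x 130 mm, top 58 mm up, steel foot 90 x 150 mm, fixed): how far its plunger is down, m. 0 = up, 0.022 = home on its stop; head, keeper and knob ride down with it. It pushes up with about 3 N at the top, 10 N at home, springs back at once if not locked. Below 0.016 the bar can pass under the catch's lip; locked and let go, it rests up against the lip at about 0.016.
- date_keeper (a joint): Travel of the oblong stamp's keeper along y of date_knob, relative to the plunger's head, m: 0 = drawn back, 0.018 = fully under the catch; starts at 0 to 0.004. Light friction (1.5 N) keeps it where it is left. At about 0.006 the bar's end meets the catch: with the plunger up it is stopped by the catch's face, with the plunger home it passes under the lip.
- seal_plunger (a joint): The other stamp, not to be pressed: round housing 130 mm in diameter and round head, with the same materials, height, keeper, knob and catch. Travel of its plunger, m: 0 = up, to stay up; 0.022 = down. The two stamps stand one to the left and one to the right, either way round, each turned up to 50 degrees from the knob sliding to the robot's left.
Not all that is in view belongs to the job. Leave any purple or red look-alike of the part that bears date_knob alone.

How it is judged:
By the outcome, as a careful person would: the job done as asked, in the order asked, and still so for the second after the job is handed in, with the robot touching nothing.
It also fails if it takes over 29 s, if anything falls off the work surface, if the arm or the gripper's body presses on something with over 40 N, if the wrist force passes 120 N, or if a joint passes its speed limit or range.

### The arm

A 7-joint arm with a two-finger parallel gripper is mounted at the origin on the work surface. World frame = base frame: x ahead of the robot, y to its left, z up, the work surface at z = 0. Lengths are in m, angles in rad, forces in N, time in s.
With the tool pointing down it reaches from about 0.4 to 0.875 m from the base axis. Payload 6.5 kg.
Tool frame: the origin (TCP) lies at the very end of the fingers, on their centre line; the grasp point (between the pads) lies 19 mm behind it; z points along the fingers, x is the direction in which the jaws open and shut, and the axes are right-handed (so a half turn about z gives the same grasp; the last joint's range is limited). The gripper opens to 88 mm and grips with 3 to 60 N. Pads are 18 mm wide; open, the fingers measure 123 mm over their backs; the gripper's body (75 mm by 187 mm) begins 45 mm behind the grasp point.
Start: joints at [1.046, 0.536, -0.004, 1.538, 0.003, 1.067, -0.071], TCP at [0.288, -0.583, 0.239] pointing down, gripper open.
Joint ranges: [-2.7, 2.7], [-0.37, 2.16], [-1.27, 1.26], [0.24, 2.4], [-1.31, 4.45], [0.19, 1.91], [-2.76, 2.76]. Speed limits (rad/s): [2.39, 2.39, 3.14, 3.14, 3.14, 3.14, 3.14].

### API

Orientations are given as a rotation vector (axis times angle).
In Python, from plant import status, capture, robot gives the robot as it stands. The module is installed in compiled form; this text tells all that it offers.
- The arm moves only by the tool apply_moves, never from a script. Its argument "plan" is a list of rows, each an object of numbers: "x", "y", "z": the shift along the tool's x, y, z in mm; "yaw": the turn about the tool's z in degrees. A call has exactly 10 rows; each row shifts and turns the commanded pose from where the row before left it, along the tool's axes as they then stand; what a row does not reach is not made up. A row lasts 1/12 s, in which the tool goes at most 41.7 mm and 7.16 degrees, less where a joint would pass 70% of its speed; a pose out of reach is approached as far as the arm can. A call is refused whole if a number of a shift passes 41.7 or a number of a turn 7.16, either way. A call with a gripper value outside its range is refused whole. "jaw" is the closure, from 0 (fully open) to 1 (shut), set as the call begins (left out, the last holds). The fingers move at their own pace and stop on an object; the grip force is fixed at half the most. Time passes only in rows, so rows that do not move let the fingers close, or fill a call up. It gives the time, the measured TCP pose, the force and the opening at its end, in the units of the state.
- status.get_obs(): the state, without advancing time (a new reading comes with each control period).
- capture(name): name is "side" or "top" or "wrist"; returns a dict with "image" (384x512x3 uint8, red, green, blue), "fovy" (degrees; the focal length in pixels is half the picture's height over the tangent of half this angle, whatever the lens; pixels are square), "cx", "cy" (the principal point, pixels), "world_from_camera" (4x4, takes a point from camera to world coordinates); the wrist camera has in their place "T_tool_cam" (4x4, takes a point from camera to tool coordinates, whose origin is the TCP and whose axes are the tool frame's). Camera axes: x right, y down, z forward; pixel columns grow to the right and rows downward; lengths in m; the calibration is good to about 2 mm. A picture is of the moment at which its call begins: read the wrist's pose just before it. There is no depth.
- robot.finish_job(): hands the job in, once; it reports no verdict.
The state is a dict: "clock": time; "joints": joint angles; "joint_velocities": joint speeds; "tau": joint torques, N m; "ee_pos": TCP position; "orientation": TCP orientation; "ft_force": force on the tool from outside, world axes, zero at the start; "wrist_torque": the same for the moment, N m; "gripper_width": opening from 0.0 (shut) to 1.0 (fully open).
Only numpy, scipy, OpenCV 4.12 (cv2) and the standard library are available. Lean on these libraries where they do the work, as an engineer would, in place of code of your own. Each camera call takes 0.05 s, during which the arm holds its last target.

## Working session

There is one attempt and no reset: what is moved stays moved. The work goes in short steps, Python scripts to look and compute and a tool call to move; the robot and the scene stay as the last step left them, time stands still between calls to the robot, and variables do not carry over. Pictures are saved under pics/ and viewed, and the job is handed in when it is done.

Besides the shell and the picture viewer there is one more tool, called after ">>>" as name([rows], argument=value, ...), one row to a line, values as JSON. apply_moves: Moves the arm, as the interface text tells. Its arguments: {"type":"object","properties":{"plan":{"type":"array"},"jaw":{"type":"number"}},"required":["plan"]}

```bash
mkdir -p pics; python3 - <<'E'
from plant import status,capture
import cv2,pickle
o=status.get_obs();print(o)
d={}
for n in("top","side"):
    c=capture(n);d[n]=c;cv2.imwrite(f"pics/{n}0.png",c["image"][:,:,::-1]);print(n,c["fovy"],c["cx"],c["cy"],c["world_from_camera"])
pickle.dump(d,open("cams0.pkl","wb"))
E
```

```text
{'clock': 0.0, 'joints': array([ 1.04581936,  0.5371925 , -0.00444437,  1.53885012,  0.00263002,
        1.06731561, -0.07122844]), 'joint_velocities': array([-1.34527882e-03, -1.00939277e-03, -2.43755408e-03, -8.68533439e-05,
       -7.45353384e-04,  1.20808366e-03,  9.62849359e-04]), 'tau': array([-6.05966252e-04, -5.70981789e+01,  9.90725532e-01, -2.51603454e+01,
       -5.61486965e-02,  1.77909771e-02,  1.55263215e-04]), 'ee_pos': array([ 0.28756101, -0.58224455,  0.23783095]), 'orientation': array([-2.66774333e+00,  1.65763168e+00,  2.46505935e-03]), 'ft_force': array([0.11831947, 0.05892154, 0.54370969]), 'wrist_torque': array([-0.02463565, -0.04635345,  0.05011092]), 'gripper_width': 0.9996545318018475}
top 50.095113241882196 253.07802249748482 187.97010800696495 [[ 0.15232492 -0.96565987  0.2104712   0.16605026]
 [-0.98831576 -0.1499904   0.02710778  0.06953904]
 [ 0.00539177 -0.21214119 -0.97722415  1.26034345]
 [ 0.          0.          0.          1.        ]]
side 55.69264073841531 253.1522957363338 183.1505296118455 [[-0.7592018  -0.30990865  0.57233666 -0.11783261]
 [-0.65068607  0.38145621 -0.65658114  0.66360397]
 [-0.0148412  -0.87088908 -0.49125548  0.53744134]
 [ 0.          0.          0.          1.        ]]
```

View pics/top0.png

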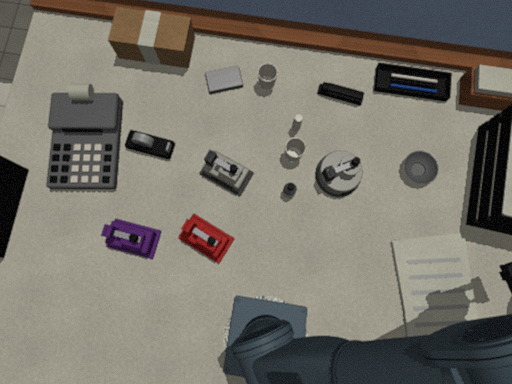

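View pics/side0.png

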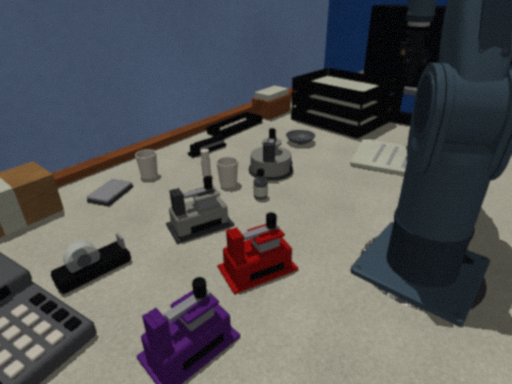

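```bash
python3 - <<'E'
import cv2,pickle
d=pickle.load(open("cams0.pkl","rb"))
a=d["top"]["image"][135:210,185:285,::-1];b=d["side"]["image"][165:245,150:250,::-1]
cv2.imwrite("pics/crop0.png",cv2.hconcat([cv2.resize(a,(400,300),interpolation=2),cv2.resize(b,(375,300),interpolation=2)]))
E
```

```text
(no output)
```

View pics/crop0.png

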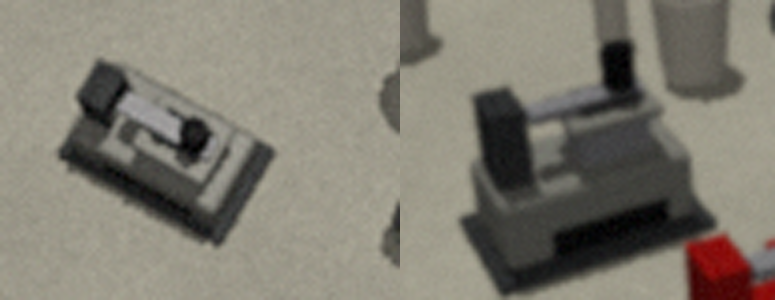

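```bash
cat >h.py <<'E'
import numpy as np,cv2
from scipy.spatial.transform import Rotation as R
def ray(c,uv,T=None):
    T=c["world_from_camera"] if T is None else T
    f=c["image"].shape[0]/2/np.tan(np.radians(c["fovy"]/2))
    v=T[:3,:3]@np.array([(uv[0]-c["cx"])/f,(uv[1]-c["cy"])/f,1]);return T[:3,3],v/np.linalg.norm(v)
def atz(c,uv,z,T=None):
    p,v=ray(c,uv,T);return p+v*(z-p[2])/v[2]
def proj(c,P,T=None):
    T=c["world_from_camera"] if T is None else T
    f=c["image"].shape[0]/2/np.tan(np.radians(c["fovy"]/2))
    q=(np.asarray(P)-T[:3,3])@T[:3,:3];return q[...,:2]/q[...,2:]*f+[c["cx"],c["cy"]]
E
python3 - <<'E'
from h import *
import pickle
d=pickle.load(open("cams0.pkl","rb"));t,s=d["top"],d["side"]
print(atz(t,(233.8,166.8),.128),atz(s,(207.9,177),.128))
cs=[np.array(k)/4+[185,135] for k in[(62,155),(220,243),(272,152)]]
P=[atz(t,k,.005) for k in cs];print(P)
for a,b in((0,1),(1,2)):
    v=P[a]-P[b];print(np.linalg.norm(v),np.degrees(np.arctan2(v[1],v[0])))
print((P[0]+P[2])/2)
r=R.from_rotvec([-2.66774333e+00,1.65763168e+00,2.46e-03]).as_matrix();print(r, np.degrees(np.arctan2(r[1,0],r[0,0])))
E
```

```text
[0.4625442  0.16467928 0.128     ] [0.46191534 0.16156386 0.128     ]
[array([0.45629102, 0.2749011 , 0.005     ]), array([0.40567637, 0.14082037, 0.005     ]), array([0.48409912, 0.11195882, 0.005     ])]
0.1433160341533765 69.3187844299935
0.0835650455280031 159.7951097934311
[0.47019507 0.19342996 0.005     ]
[[ 4.42907471e-01 -8.96566865e-01 -9.10410623e-04]
 [-8.96565618e-01 -4.42908381e-01  1.50289981e-03]
 [-1.75067867e-03  1.50597309e-04 -9.99998456e-01]] -63.710419720616144
```

```bash
python3 - <<'E'
from h import *
import pickle
from plant import status,capture
d=pickle.load(open("cams0.pkl","rb"));t,s=d["top"],d["side"]
for uv in((468,228),(497,110),(465,95)):
    print(uv,[atz(t,uv,z).round(3) for z in (0,.15)])
print("side",[atz(s,uv,0).round(3) for uv in((293,108),(362,133),(408,105))])
print(t["world_from_camera"][:3,3])
c=capture("wrist");cv2.imwrite("pics/w0.png",c["image"][:,:,::-1]);print(c["T_tool_cam"],c["fovy"])
E
```

```text
(468, 228) [array([ 0.414, -0.569, -0.   ]), array([ 0.385, -0.493,  0.15 ])]
(497, 110) [array([ 0.82 , -0.647,  0.   ]), array([ 0.742, -0.562,  0.15 ])]
(465, 95) [array([ 0.857, -0.541,  0.   ]), array([ 0.774, -0.468,  0.15 ])]
side [array([ 0.833, -0.723,  0.   ]), array([ 0.437, -0.63 ,  0.   ]), array([ 0.429, -1.096,  0.   ])]
[0.16605026 0.06953904 1.26034345]
[[ 9.99999626e-01 -8.65264296e-04  1.25980816e-05  6.79338066e-04]
 [ 8.16608984e-04  9.48385116e-01  3.17119858e-01 -8.19716927e-02]
 [-2.86340323e-04 -3.17119729e-01  9.48385468e-01 -1.47149741e-01]
 [ 0.00000000e+00  0.00000000e+00  0.00000000e+00  1.00000000e+00]] 61.02369368582408
```

View pics/w0.png

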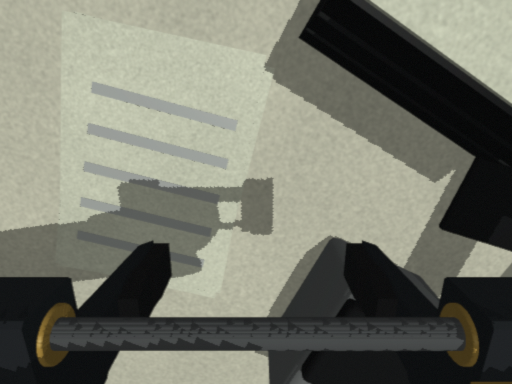

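>>> apply_moves([
  {"x":-22.6,"y":-27.2},
  {"x":-22.6,"y":-27.2},
  {"x":-22.6,"y":-27.2},
  {"x":-22.6,"y":-27.2},
  {"x":-22.6,"y":-27.2},
  {"x":-21,"y":-28},
  {"x":-21,"y":-28},
  {"x":-21,"y":-28},
  {"x":-21,"y":-28},
  {"x":-21,"y":-28},
])

```text
invalid input
```

>>> apply_moves([
  {"x":-34,"y":-19},
  {"x":-34,"y":-19},
  {"x":-34,"y":-19},
  {"x":-34,"y":-19},
  {"x":-34,"y":-19},
  {"x":-34,"y":-19},
  {"x":-34,"y":-19},
  {"x":-34,"y":-19},
  {"x":-34,"y":-19},
  {"x":-34,"y":-19},
])

```text
invalid input
```

>>> apply_moves([
  {"x":-33,"y":-20},
  {"yaw":-7.16},
  {"yaw":-7.16},
  {"yaw":-7.16},
  {"yaw":-7.16},
  {"yaw":-7.16},
  {"yaw":-7.16},
  {"x":0},
  {"x":0},
  {"x":0},
])

```text
invalid input
```

>>> apply_moves([
  {"x":-22.6,"y":-27.2,"z":0,"yaw":0},
  {"x":-22.6,"y":-27.2,"z":0,"yaw":0},
  {"x":-22.6,"y":-27.2,"z":0,"yaw":0},
  {"x":-22.6,"y":-27.2,"z":0,"yaw":0},
  {"x":-22.6,"y":-27.2,"z":0,"yaw":0},
  {"x":-21,"y":-28,"z":0,"yaw":0},
  {"x":-21,"y":-28,"z":0,"yaw":0},
  {"x":-21,"y":-28,"z":0,"yaw":0},
  {"x":-21,"y":-28,"z":0,"yaw":0},
  {"x":-21,"y":-28,"z":0,"yaw":0},
], jaw=0)

```text
clock: 0.98
ee_pos: [0.4391, -0.2635, 0.2387]
orientation: [2.668, -1.658, -0.0]
ft_force: [0.1, 0.2, -0.0]
gripper_width: 0.996
```

>>> apply_moves([
  {"x":-34,"y":-19,"z":0,"yaw":0},
  {"x":-34,"y":-19,"z":0,"yaw":0},
  {"x":-34,"y":-19,"z":0,"yaw":0},
  {"x":-34,"y":-19,"z":0,"yaw":0},
  {"x":-34,"y":-19,"z":0,"yaw":0},
  {"x":-34,"y":-19,"z":0,"yaw":0},
  {"x":-34,"y":-19,"z":0,"yaw":0},
  {"x":-34,"y":-19,"z":0,"yaw":0},
  {"x":-34,"y":-19,"z":0,"yaw":0},
  {"x":-34,"y":-19,"z":0,"yaw":0},
])

```text
clock: 1.82
ee_pos: [0.4581, 0.1256, 0.2387]
orientation: [2.668, -1.658, 0.0]
ft_force: [0.4, 0.4, -0.5]
gripper_width: 1.0
```

>>> apply_moves([
  {"x":-33,"y":-20,"z":0,"yaw":0},
  {"x":0,"y":0,"z":0,"yaw":-7.16},
  {"x":0,"y":0,"z":0,"yaw":-7.16},
  {"x":0,"y":0,"z":0,"yaw":-7.16},
  {"x":0,"y":0,"z":0,"yaw":-7.16},
  {"x":0,"y":0,"z":0,"yaw":-7.16},
  {"x":0,"y":0,"z":0,"yaw":-7.16},
  {"x":0,"y":0,"z":0,"yaw":0},
  {"x":0,"y":0,"z":0,"yaw":0},
  {"x":0,"y":0,"z":0,"yaw":0},
])

```text
clock: 2.65
ee_pos: [0.4618, 0.1622, 0.2386]
orientation: [3.089, -0.572, -0.0]
ft_force: [1.1, 0.3, 0.3]
gripper_width: 0.998
```

```bash
python3 - <<'E'
from h import *
import pickle
from plant import status,capture
o=status.get_obs()
c=capture("wrist");cv2.imwrite("pics/w1.png",c["image"][:,:,::-1]);c["o"]=o;pickle.dump(c,open("w1.pkl","wb"))
print(o["ee_pos"],o["orientation"],o["joints"])
E
```

```text
[0.46176586 0.16222635 0.23859883] [ 3.08899702e+00 -5.71626350e-01 -3.85140333e-04] [ 0.01106333  0.30956517 -0.52542304  1.92930563  0.18877832  0.95112495
 -0.97000165]
```

View pics/w1.png

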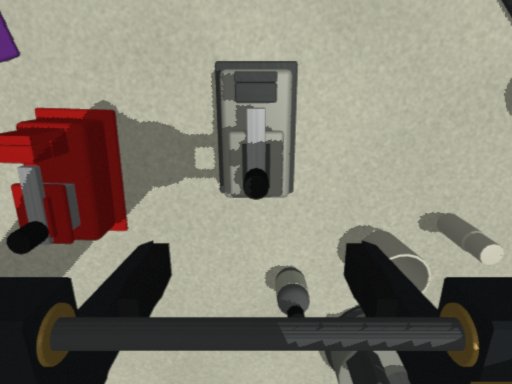

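```bash
python3 - <<'E'
from h import *
import pickle
c=pickle.load(open("w1.pkl","rb"));o=c["o"]
T=np.eye(4);T[:3,:3]=R.from_rotvec(o["orientation"]).as_matrix();T[:3,3]=o["ee_pos"]
C=T@c["T_tool_cam"]
im=c["image"][50:210,200:310,::-1];cv2.imwrite("pics/w1c.png",cv2.resize(im,None,fx=3.6,fy=3.6,interpolation=2))
for uv in((256,185),(256,187)):
    p=atz(c,uv,.128,C);print(p,T[:3,:3].T@(p-T[:3,3]))
a=[atz(c,uv,z,C) for uv,z in(((216,62),.005),((297,62),.005),((256.5,113),.1),((256.5,160),.1))]
for i,j in((0,1),(3,2)):
    v=T[:3,:3].T@(a[j]-a[i]);print(v)
E
```

```text
[0.46241123 0.1667856  0.128     ] [-0.00100526 -0.00450957  0.11059818]
[0.4617903  0.16517503 0.128     ] [-0.00100873 -0.00278346  0.11059851]
[ 8.77868026e-02  7.02222733e-05 -1.87498743e-05]
[ 6.20420342e-05 -4.07796560e-02 -7.86376969e-06]
```

View pics/w1c.png

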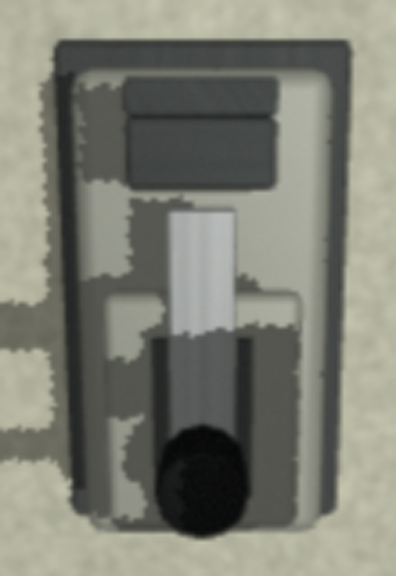

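>>> apply_moves([
  {"x":-1,"y":-3.3,"z":13.5,"yaw":0},
  {"x":0,"y":0,"z":13.5,"yaw":0},
  {"x":0,"y":0,"z":13.5,"yaw":0},
  {"x":0,"y":0,"z":13.5,"yaw":0},
  {"x":0,"y":0,"z":13.5,"yaw":0},
  {"x":0,"y":0,"z":13.5,"yaw":0},
  {"x":0,"y":0,"z":13.5,"yaw":0},
  {"x":0,"y":0,"z":13.5,"yaw":0},
  {"x":0,"y":0,"z":13.5,"yaw":0},
  {"x":0,"y":0,"z":13.5,"yaw":0},
])

```text
clock: 3.53
ee_pos: [0.4622, 0.1658, 0.1031]
orientation: [3.089, -0.569, 0.0]
ft_force: [0.7, 0.2, -0.5]
gripper_width: 1.001
```

```bash
python3 - <<'E'
from h import *
from plant import status,capture
print(status.get_obs()["ee_pos"])
c=capture("wrist");cv2.imwrite("pics/w2.png",c["image"][:,:,::-1])
E
```

```text
[0.46218065 0.16580687 0.10309691]
```

View pics/w2.png

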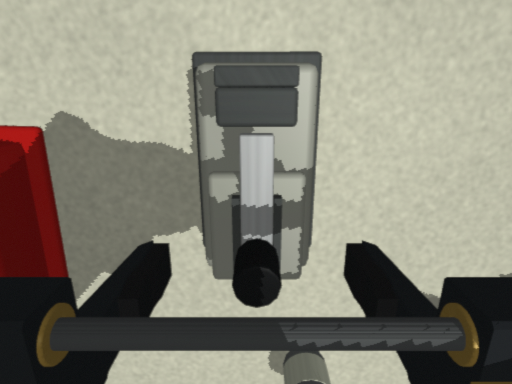

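```bash
python3 - <<'E'
from h import *
from plant import status,capture
o=status.get_obs();c=capture("wrist")
for P in([0,0,-.025],[0,0.003,-.025],[.0,0,-.003]): print(proj(c,np.array(P),c["T_tool_cam"]))
im=c["image"][220:320,200:310,::-1].copy();cv2.imwrite("pics/w2c.png",cv2.resize(cv2.convertScaleAbs(im,alpha=3),None,fx=5,fy=5,interpolation=2))
E
```

```text
[257.38180763 284.40081063]
[257.38634652 290.30113082]
[257.34044439 258.99530449]
```

View pics/w2c.png

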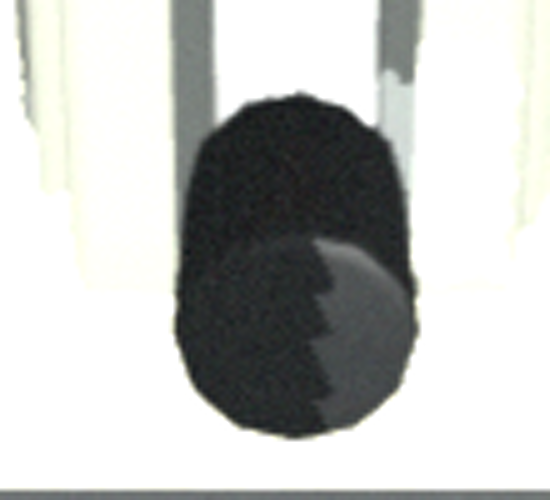

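>>> apply_moves([
  {"x":0.5,"y":1,"z":0,"yaw":0},
  {"x":0,"y":0,"z":0,"yaw":0},
  {"x":0,"y":0,"z":0,"yaw":0},
  {"x":0,"y":0,"z":0,"yaw":0},
  {"x":0,"y":0,"z":0,"yaw":0},
  {"x":0,"y":0,"z":0,"yaw":0},
  {"x":0,"y":0,"z":0,"yaw":0},
  {"x":0,"y":0,"z":0,"yaw":0},
  {"x":0,"y":0,"z":0,"yaw":0},
  {"x":0,"y":0,"z":0,"yaw":0},
], jaw=1)

```text
clock: 4.47
ee_pos: [0.4622, 0.1647, 0.1037]
orientation: [3.09, -0.566, -0.0]
ft_force: [-0.2, 0.9, 0.2]
gripper_width: 0.268
```

>>> apply_moves([
  {"x":0,"y":0,"z":0,"yaw":0},
  {"x":0,"y":0,"z":3,"yaw":0},
  {"x":0,"y":0,"z":3,"yaw":0},
  {"x":0,"y":0,"z":3,"yaw":0},
  {"x":0,"y":0,"z":3,"yaw":0},
  {"x":0,"y":0,"z":3,"yaw":0},
  {"x":0,"y":0,"z":3,"yaw":0},
  {"x":0,"y":0,"z":3,"yaw":0},
  {"x":0,"y":0,"z":2,"yaw":0},
  {"x":0,"y":0,"z":0,"yaw":0},
])

```text
clock: 5.3
ee_pos: [0.4622, 0.1662, 0.0815]
orientation: [-3.089, 0.564, -0.001]
ft_force: [-5.6, 1.6, 15.8]
gripper_width: 0.237
```

```bash
python3 - <<'E'
from h import *
from plant import status,capture
o=status.get_obs();print(o["ee_pos"],o["ft_force"])
c=capture("wrist");s=capture("side")
a=c["image"][:,100:400,::-1];b=s["image"][140:260,140:260,::-1]
cv2.imwrite("pics/p3.png",cv2.hconcat([a,cv2.resize(b,(384,384),interpolation=2)]))
E
```

```text
[0.46216682 0.16616118 0.08149818] [-5.63344549  1.57408991 15.76909211]
```

View pics/p3.png

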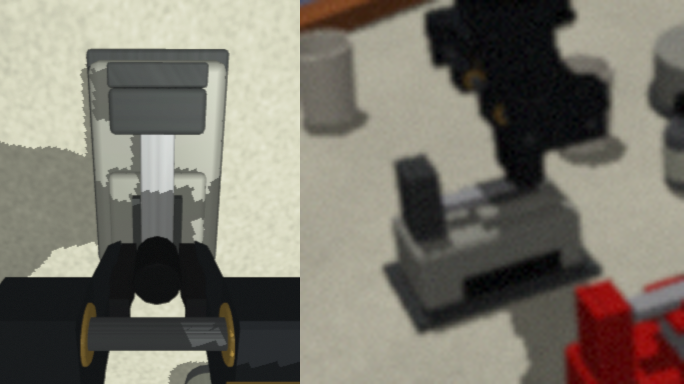

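The head is down nearly flush with the housing, and the knob (~(257,283) in the full wrist frame) is held between the pads. Now I slide.

>>> apply_moves([
  {"x":0,"y":-2.5,"z":0,"yaw":0},
  {"x":0,"y":-2.5,"z":0,"yaw":0},
  {"x":0,"y":-2.5,"z":0,"yaw":0},
  {"x":0,"y":-2.5,"z":0,"yaw":0},
  {"x":0,"y":-2.5,"z":0,"yaw":0},
  {"x":0,"y":-2.5,"z":0,"yaw":0},
  {"x":0,"y":-2.5,"z":0,"yaw":0},
  {"x":0,"y":-1.5,"z":0,"yaw":0},
  {"x":0,"y":0,"z":0,"yaw":0},
  {"x":0,"y":0,"z":0,"yaw":0},
])

```text
clock: 6.23
ee_pos: [0.4677, 0.1807, 0.0814]
orientation: [3.086, -0.566, -0.003]
ft_force: [-10.3, -6.3, 23.9]
gripper_width: 0.233
```

```bash
python3 - <<'E'
from h import *
from plant import status,capture
o=status.get_obs();print(o["ee_pos"],o["ft_force"])
c=capture("wrist");s=capture("side")
a=c["image"][:,100:400,::-1];b=s["image"][140:260,140:260,::-1]
cv2.imwrite("pics/p4.png",cv2.hconcat([a,cv2.resize(b,(384,384),interpolation=2)]))
E
```

```text
[0.4677365  0.18074722 0.08136055] [-10.30472257  -6.27927508  23.90876787]
```

View pics/p4.png

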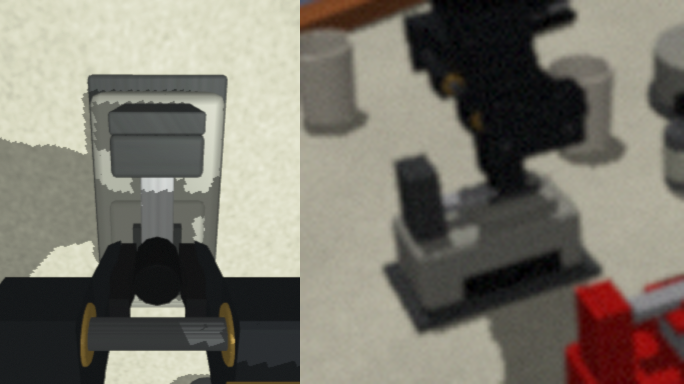

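>>> apply_moves([
  {"x":0,"y":-1,"z":0,"yaw":0},
  {"x":0,"y":-1,"z":0,"yaw":0},
  {"x":0,"y":-1,"z":0,"yaw":0},
  {"x":0,"y":-1,"z":0,"yaw":0},
  {"x":0,"y":-1,"z":0,"yaw":0},
  {"x":0,"y":0,"z":0,"yaw":0},
  {"x":0,"y":0,"z":0,"yaw":0},
  {"x":0,"y":0,"z":0,"yaw":0},
  {"x":0,"y":0,"z":0,"yaw":0},
  {"x":0,"y":0,"z":0,"yaw":0},
])

```text
clock: 7.17
ee_pos: [0.4679, 0.1811, 0.0811]
orientation: [3.078, -0.568, -0.007]
ft_force: [-15.1, -16.1, 34.6]
gripper_width: 0.236
```

```bash
python3 - <<'E'
from h import *
from plant import status,capture
o=status.get_obs();print(o["ee_pos"],o["ft_force"])
c=capture("wrist");
im=c["image"][90:320,190:330,::-1].copy();cv2.imwrite("pics/w5.png",cv2.resize(cv2.convertScaleAbs(im,alpha=1.8),None,fx=2.6,fy=2.6,interpolation=2))
import pickle;c["o"]=o;pickle.dump(c,open("w5.pkl","wb"))
E
```

```text
[0.46785078 0.18110124 0.08114335] [-15.07742823 -16.09288999  34.55404138]
```

View pics/w5.png

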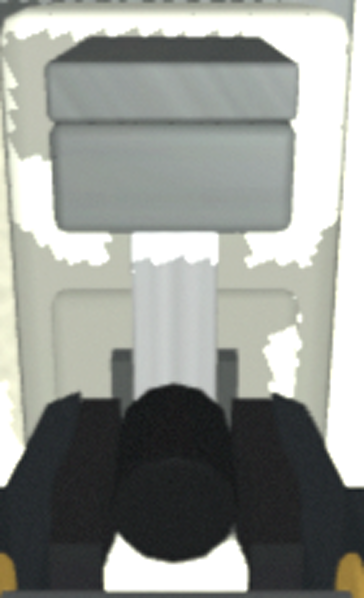

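```bash
python3 - <<'E'
from h import *
import pickle
c=pickle.load(open("w5.pkl","rb"));T=c["T_tool_cam"]
def y_at(v,z):  # tool z = tcp_z - world z
    p,d=ray(c,(257,v),T);return (p+d*(z-p[2])/d[2])[1]*1e3
k=(90+513/2.6)
for n,vg,vk,tz in(("before",133,283.5,.0815),("after",90+231/2.6,90+513/2.6,.0811)):
    print(n,[ (round(y_at(vg,tz-h),1),round(y_at(vk,tz-.106),1)) for h in(.080,.084,.112)])
E
```

```text
before [(np.float64(-61.7), np.float64(-0.1)), (np.float64(-62.3), np.float64(-0.1)), (np.float64(-66.0), np.float64(-0.1))]
after [(np.float64(-40.3), np.float64(1.5)), (np.float64(-41.4), np.float64(1.5)), (np.float64(-49.3), np.float64(1.5))]
```

>>> apply_moves([
  {"x":0,"y":2,"z":0,"yaw":0},
  {"x":0,"y":2,"z":0,"yaw":0},
  {"x":0,"y":1,"z":0,"yaw":0},
  {"x":0,"y":0,"z":-1,"yaw":0},
  {"x":0,"y":0,"z":-1,"yaw":0},
  {"x":0,"y":0,"z":-1,"yaw":0},
  {"x":0,"y":0,"z":-1,"yaw":0},
  {"x":0,"y":0,"z":-1,"yaw":0},
  {"x":0,"y":0,"z":-1,"yaw":0},
  {"x":0,"y":0,"z":0,"yaw":0},
])

```text
clock: 8.05
ee_pos: [0.4676, 0.1807, 0.0863]
orientation: [3.086, -0.566, -0.003]
ft_force: [-7.2, -4.7, 8.8]
gripper_width: 0.24
```

>>> apply_moves([
  {"x":0,"y":0,"z":-1,"yaw":0},
  {"x":0,"y":0,"z":-1,"yaw":0},
  {"x":0,"y":0,"z":0,"yaw":0},
  {"x":0,"y":0,"z":0,"yaw":0},
  {"x":0,"y":0,"z":0,"yaw":0},
  {"x":0,"y":0,"z":0,"yaw":0},
  {"x":0,"y":0,"z":0,"yaw":0},
  {"x":0,"y":0,"z":0,"yaw":0},
  {"x":0,"y":0,"z":0,"yaw":0},
  {"x":0,"y":0,"z":0,"yaw":0},
])

```text
clock: 8.88
ee_pos: [0.4676, 0.1807, 0.088]
orientation: [3.086, -0.566, -0.004]
ft_force: [-4.6, -3.4, 5.5]
gripper_width: 0.238
```

>>> apply_moves([
  {"x":0,"y":0,"z":0,"yaw":0},
  {"x":0,"y":0,"z":0,"yaw":0},
  {"x":0,"y":0,"z":0,"yaw":0},
  {"x":0,"y":0,"z":0,"yaw":0},
  {"x":0,"y":0,"z":0,"yaw":0},
  {"x":0,"y":0,"z":0,"yaw":0},
  {"x":0,"y":0,"z":0,"yaw":0},
  {"x":0,"y":0,"z":0,"yaw":0},
  {"x":0,"y":0,"z":0,"yaw":0},
  {"x":0,"y":0,"z":0,"yaw":0},
], jaw=0)

```text
clock: 9.72
ee_pos: [0.4689, 0.1825, 0.0887]
orientation: [-3.09, 0.566, 0.0]
ft_force: [0.1, -0.1, 1.3]
gripper_width: 0.969
```

```bash
python3 - <<'E'
from h import *
from plant import status,capture
o=status.get_obs();print(o["ee_pos"],o["ft_force"])
c=capture("wrist");T=c["T_tool_cam"]
im=c["image"][90:320,190:330,::-1].copy();cv2.imwrite("pics/w6.png",cv2.resize(cv2.convertScaleAbs(im,alpha=1.8),None,fx=2.6,fy=2.6,interpolation=2))
s=capture("side");b=s["image"][140:260,140:260,::-1];cv2.imwrite("pics/s6.png",cv2.resize(b,(480,480),interpolation=2))
E
```

```text
[0.46891658 0.18246417 0.08870151] [ 0.08801778 -0.10783558  1.2818918 ]
```

View pics/w6.png

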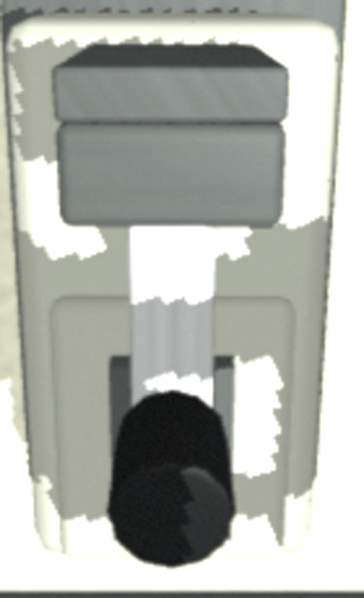

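View pics/s6.png

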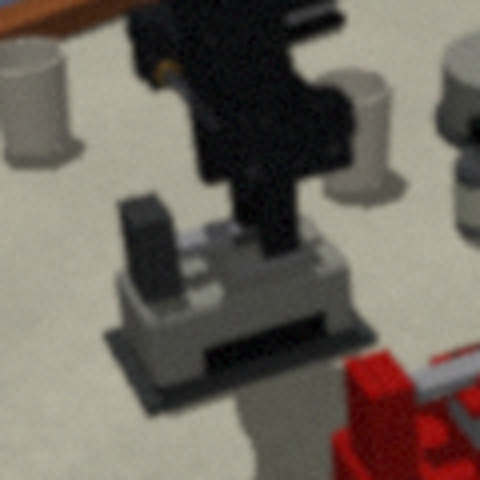

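>>> apply_moves([
  {"x":0,"y":0,"z":-5,"yaw":0},
  {"x":0,"y":0,"z":-15,"yaw":0},
  {"x":0,"y":0,"z":-15,"yaw":0},
  {"x":0,"y":0,"z":-15,"yaw":0},
  {"x":0,"y":0,"z":-15,"yaw":0},
  {"x":0,"y":0,"z":-15,"yaw":0},
  {"x":0,"y":0,"z":-15,"yaw":0},
  {"x":0,"y":0,"z":-15,"yaw":0},
  {"x":0,"y":0,"z":-15,"yaw":0},
  {"x":0,"y":0,"z":0,"yaw":0},
])

```text
clock: 10.65
ee_pos: [0.4704, 0.1833, 0.2166]
orientation: [-3.088, 0.566, -0.007]
ft_force: [1.0, -0.2, 0.2]
gripper_width: 1.0
```

```bash
python3 - <<'E'
from h import *
from plant import status,capture
import pickle
o=status.get_obs();print(o["ee_pos"],o["ft_force"])
c=capture("wrist");c["o"]=o;pickle.dump(c,open("w7.pkl","wb"))
w=pickle.load(open("w1.pkl","rb"))
f=lambda i,a:cv2.resize(cv2.convertScaleAbs(i[a:a+190,200:310,::-1].copy(),alpha=1.6),None,fx=3,fy=3,interpolation=2)
cv2.imwrite("pics/w7.png",cv2.hconcat([f(w["image"],50),f(c["image"],50)]))
E
```

```text
[0.47041494 0.18326357 0.21659902] [ 1.04467259 -0.24008738  0.23499586]
```

View pics/w7.png

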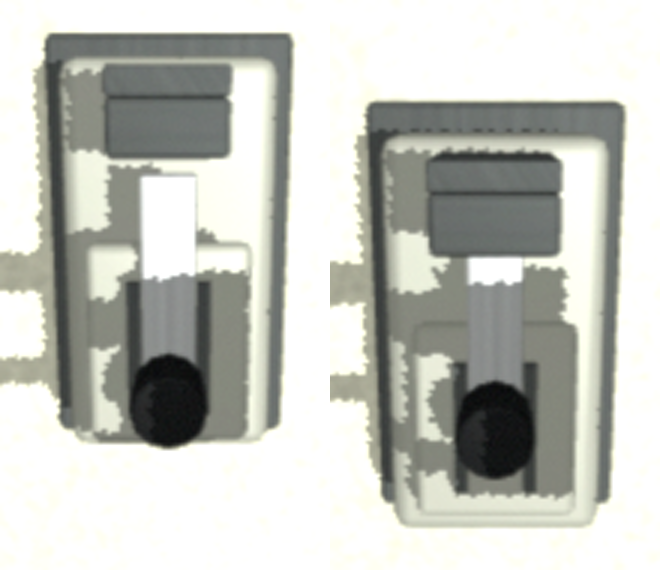

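```bash
python3 - <<'E'
from h import *
import pickle
for n,x,vg,vk,hk in(("w1",168,157,410,.128),("w7",495-330,255,440,.112)):
    c=pickle.load(open(n+".pkl","rb"));o=c["o"]
    T=np.eye(4);T[:3,:3]=R.from_rotvec(o["orientation"]).as_matrix();T[:3,3]=o["ee_pos"];C=T@c["T_tool_cam"]
    g=atz(c,(200+x/3,50+vg/3),.112,C);k=atz(c,(200+x/3,50+vk/3),hk,C);print(n,g,k,np.linalg.norm((g-k)[:2]))
    # foot front edge reference and head
E
```

```text
w1 [0.48572945 0.22741511 0.112     ] [0.46189396 0.16544392 0.128     ] 0.06639698037004257
w7 [0.48574463 0.22733707 0.112     ] [0.46790988 0.18069729 0.112     ] 0.04993343136629365
```

```bash
python3 - <<'E'
from plant import robot,status
print(status.get_obs()["clock"]);print(robot.finish_job())
E
```

```text
10.7
the job is handed in; nothing more can be done
None
```

I pressed the grey oblong stamp fully down, slid its keeper under the catch and let go. It stayed down, and I handed the job in at 10.7 s; no verdict is reported.

- **Press:** I gripped the knob and pushed it down 22 mm. The upward force rose to about 16 N, more than the 10 N spring, so the plunger was on its stop.
- **Slide:** The keeper moved about 16 mm and then stopped firmly; commanding another 5 mm moved it only 0.4 mm. During that extra push the wrist force reached about 41 N. That was through the finger grip, below the 120 N wrist limit. I had no separate reading of the force on the gripper's body.
- **After letting go:** The wrist picture showed the knob's centre 49.9 mm from the catch, against 66.4 mm before. With the keeper fully home it should be 50 mm (68 − 18). The head had stayed down, and the gripper was clear with the wrist force near zero.
- **Small disagreement:** Camera estimates of the knob's position differed by 1–3 mm before the grasp. I corrected for this with a close-up before gripping.

I did not touch the round stamp or the red and purple look-alikes.

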